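# Put the sealer bottle and the wax jar away on the plank shelf

## Task

Clear the carving bench: stand the tall bottle and the squat jar upright on the plank shelf, in the gap between the two plaster pieces, the bottle beside the bust and the jar beside the slender figure, each in the half of the gap nearer its plaster piece and with its whole base on the board. Lower each one until it stands before letting go, never drop it or tip it over, and leave the plaster pieces and everything else on the bench where they are.

Things in the scene. Friction and masses are not known exactly. Their poses are not given: they have to be found in the camera images.
- bottle: closed tall white plastic bottle with a paper label and a grey cap, 180 mm high, about 0.25 to 0.5 kg. Round: body 62 mm diameter up to 105 mm, shoulder narrowing to 34 mm at 135 mm, then a fixed cylindrical cap 38 mm diameter from 135 to 180 mm. Origin at the centre of its underside, z up along its axis. Starts standing on the bench (z = 0)
- jar: closed squat white plastic jar with a paper label and a grey lid, 110 mm high, about 0.3 to 0.55 kg. Round: body 64 mm diameter up to 75 mm, slight neck 58 mm at 80 mm, fixed cylindrical lid 66 mm diameter from 80 to 110 mm. Origin at the centre of its underside, z up along its axis. Starts standing on the bench (z = 0)
- plank: fixed shelf: one pale wooden board on two bricks, 560 mm long (its y), 140 mm deep (its x), its flat top 85 mm above the bench. Origin at bench level under the board's centre; x points away from the robot (up to about 9 degrees of yaw), y along its length. The bust and the slender figure stand near its two ends, about 200 mm either side of the centre, either way round; the gap between them is free
- bust: white plaster bust (head and shoulders, 108 mm wide along its y, on a 75 mm square foot), 150 mm high, 0.9 kg, loose, standing near one end of the plank. Origin at the centre of its underside. Leave it alone
- figure: slender white plaster standing figure on a round foot 68 mm across, 130 mm high, 0.35 kg, loose, standing near the other end of the plank. Origin at the centre of its underside. Leave it alone
- mallet: carver's mallet lying in front of the robot: wooden handle 25 mm thick and 190 mm long along -x, dark steel head 42 x 95 x 42 mm centred 40 mm along +x from its origin (at bench level). Leave it alone
- mug: white mug, 76 mm across, 85 mm high, handle to its +y, standing on the bench at the left. Origin at the centre of its underside. Leave it alone
- chisel: chisel lying on the bench at the right, 255 mm long along its x, wooden handle 26 mm thick towards -x. Origin near its middle at bench level. Leave it alone
- brush: wooden brush lying on the bench at the right, lengthwise along its x. Origin at bench level. Leave it alone

How it is judged:
At the end, for the whole second after the job is handed in: Bottle and jar stand released and at rest on the plank's top, upright within 0.08 rad, axes within 48 mm of the board's long centre line and 170 mm of its middle; the bottle's axis within 185 mm of the bust's, the jar's within 185 mm of the figure's (angle between each of bottle, jar's own z axis and vertical below 0.08 rad and z of bottle in the frame of plank between 0.081 and 0.09 m and x of bottle in the frame of plank between -0.048 and 0.048 m and y of bottle in the frame of plank between -0.17 and 0.17 m and horizontal distance between bottle and bust below 0.185 m and linear speed of each of bottle, jar below 0.02 m/s and contact force between the fingers and bottle below 0.05 N and z of jar in the frame of plank between 0.081 and 0.09 m and x of jar in the frame of plank between -0.048 and 0.048 m and y of jar in the frame of plank between -0.17 and 0.17 m and horizontal distance between jar and figure below 0.185 m and contact force between the fingers and jar below 0.05 N); the robot touches nothing.
It fails at once if the bottle or the jar is tipped more than 0.6 rad (angle between any of bottle, jar's own z axis and vertical above 0.6 rad).
It fails at once if the bottle or the jar is dropped: it moves faster than 0.4 m/s (a fall of about 8 mm) with no finger touching it ((contact force between the fingers and bottle below 0.05 N and linear speed of bottle above 0.4 m/s) or (contact force between the fingers and jar below 0.05 N and linear speed of jar above 0.4 m/s)).
It fails at once if a plaster piece or another bystander is moved more than 30 mm (distance of any of bust, figure, mallet, mug, chisel, brush from where it was at the start of the episode above 0.03 m).
It also fails if it takes over 64 s, if anything falls off the work surface, if the arm or the gripper's body presses on something with over 40 N, if the wrist force passes 120 N, or if a joint passes its speed limit or range.

## Robot

A 6-joint arm with a two-finger parallel gripper is mounted at the origin on the work surface. World frame = base frame: x ahead of the robot, y to its left, z up, the work surface at z = 0. Lengths are in m, angles in rad, forces in N, time in s.
With the tool pointing down it reaches from about 0.325 to 0.85 m from the base axis. Payload 15.5 kg.
Tool frame: the origin (TCP) lies at the very end of the fingers, on their centre line; the grasp point (between the pads) lies 19 mm behind it; z points along the fingers, y is the direction in which the jaws open and shut (so a half turn about z gives the same grasp; the last joint's range is limited). The gripper opens to 91 mm and grips with 3 to 60 N. Pads are 32 mm wide; open, the fingers measure 118 mm over their backs; the gripper's body (76 mm by 178 mm) begins 60 mm behind the grasp point.
Start: joints at [-1.415, 0.494, 1.345, -0, 1.302, -0.096], TCP at [0.155, -0.605, 0.184] pointing down, gripper open.
Joint ranges: [-2.91, 2.91], [-0.82, 2.16], [0.22, 2.67], [-1.22, 4.37], [0.12, 2.79], [-3.08, 3.08]. Speed limits (rad/s): [1.89, 1.89, 2.57, 3.01, 3.01, 3.01].

## Interface

Orientations are given as [roll, pitch, yaw] about the fixed x, y, z axes, in that order (R = Rz(yaw) Ry(pitch) Rx(roll)).
In Python, from cell import readout, get_image, robot gives the robot as it stands.
- The arm moves only by the shell command python3 -m creep 'ROWS' [OPENING]. ROWS is JSON, a list of rows, each an object with "xyz": the shift along the tool's x, y, z in mm, a list of three; "rotation": the turn, a rotation vector about the tool's x, y, z in rad, a list of three. In form: [{"xyz": [x, y, z], "rotation": [ax, ay, az]}, ...]. A call has 1 to 8 rows; each row is the pose to reach, as a shift and turn from the pose commanded when the call began, along the tool's axes at that moment; what a row does not reach only later rows make up. A row lasts 1/12 s, in which the tool goes at most 41.7 mm and 7.16 degrees, less where a joint would pass 70% of its speed; a pose out of reach is approached as far as the arm can. A call with a gripper value outside its range is refused whole. OPENING is the closure in counts, from 0 (fully open) to 255 (shut), set as the call begins (- or left out, the last holds). The fingers move at their own pace and stop on an object; the grip force is fixed at half the most. Time passes only in rows, so rows that repeat a pose let the fingers close. It gives the time, the measured TCP pose, the force and the opening at its end, in the units of the state.
- readout.get_obs(): the state, without advancing time (a new reading comes with each control period).
- get_image(name): name is "scene" or "top"; returns a dict with "color" (384x512x3 uint8, blue, green, red), "intrinsics" (3x3 intrinsics, pixels), "rvec" (rotation vector, rad) and "tvec" (3), from world to camera coordinates, as OpenCV has them. Camera axes: x right, y down, z forward; pixel columns grow to the right and rows downward; lengths in m; the calibration is good to about 2 mm. A picture is of the moment at which its call begins. There is no depth.
- robot.job_done(): hands the job in, once; it reports no verdict.
The state is a dict: "t": time; "joints": joint angles; "dq": joint speeds; "joint_efforts": joint torques, N m; "ee_pos": TCP position; "ee_rot": TCP orientation; "ft_force": force on the tool from outside, world axes, zero at the start; "moment": the same for the moment, N m; "finger_gap": finger opening in m.
Only numpy, scipy, OpenCV 4.12 (cv2) and the standard library are available. Lean on these libraries where they do the work, as an engineer would, in place of code of your own. Each camera call takes 0.05 s, during which the arm holds its last target.

## Working session

There is one attempt and no reset: what is moved stays moved. The work goes in short steps, Python scripts to look and compute and a shell command to move; the robot and the scene stay as the last step left them, time stands still between calls to the robot, and variables do not carry over. Pictures are saved under pics/ and viewed, and the job is handed in when it is done.

```bash
ls; mkdir -p pics; python3 - <<'E'
from cell import readout,get_image
import cv2,numpy as np
print(readout.get_obs())
for n in("scene","top"):
    d=get_image(n);cv2.imwrite(f"pics/{n}0.png",d["color"]);print(n,d["intrinsics"],d["rvec"],d["tvec"])
    R=cv2.Rodrigues(np.array(d["rvec"]))[0];print(-R.T@np.array(d["tvec"]).ravel())
E
```

```text
pics
{'t': 0.0, 'joints': array([-1.41550995e+00,  4.94184201e-01,  1.34611976e+00,  1.19547078e-05,
        1.30249850e+00, -9.54968798e-02]), 'dq': array([ 0.00068854, -0.00051011, -0.00070396,  0.00033715, -0.00014281,
       -0.00126616]), 'joint_efforts': array([-3.19585106e-04, -8.78828073e+01, -3.81851077e+01,  7.08387466e-02,
        5.31957590e-02, -6.43836302e-05]), 'ee_pos': array([ 0.15504729, -0.6050394 ,  0.18294151]), 'ee_rot': array([-3.14038945e+00, -1.26828188e-04,  2.50780003e-01]), 'ft_force': array([ 0.26985174,  0.05964159, -0.69732963]), 'moment': array([-0.01509753, -0.01731623,  0.00526366]), 'finger_gap': 0.0911149852527798}
scene [[480.20366022   0.         251.62760331]
 [  0.         480.20366022 186.26470285]
 [  0.           0.           1.        ]] [ 2.16352489  0.60820231 -0.32434418] [-0.42175154 -0.13521742  1.74336691]
[ 1.14711464 -1.00904799  0.94944006]
top [[438.17564391   0.         254.10119656]
 [  0.         438.17564391 192.01929521]
 [  0.           0.           1.        ]] [ 2.1811135  -2.20404439  0.02648908] [-0.01806878  0.52432894  1.44479016]
[ 0.46458084 -0.04749815  1.46443657]
```

View pics/scene0.png

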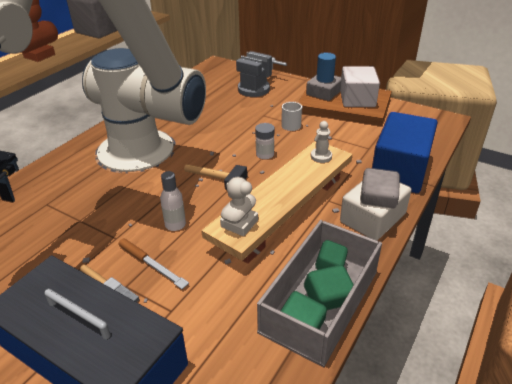

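View pics/top0.png

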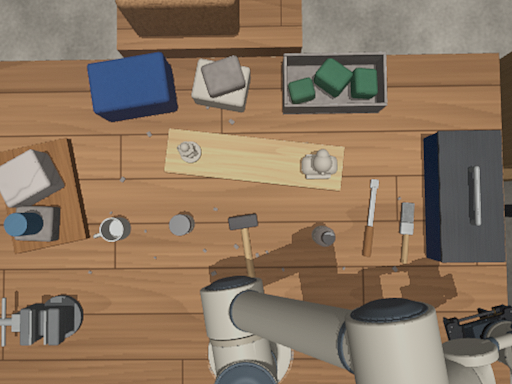

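The scene view shows the bottle (174,205), the jar (265,143), the plank with the bust at its near end, and the figure at (322,145). In the top view the bottle's cap is at about (320,232), the jar's lid at about (180,224), and the plank runs from x=165 to 344. Next I'll enlarge the top view.

```bash
python3 - <<'E'
import cv2
a=cv2.imread("pics/top0.png");b=cv2.imread("pics/scene0.png")
cv2.imwrite("pics/t_z.png",cv2.resize(a[120:250,155:355],None,fx=4,fy=4,interpolation=cv2.INTER_CUBIC))
cv2.imwrite("pics/s_z.png",cv2.resize(b[115:265,150:350],None,fx=4,fy=4,interpolation=cv2.INTER_CUBIC))
E
```

```text
(no output)
```

View pics/t_z.png

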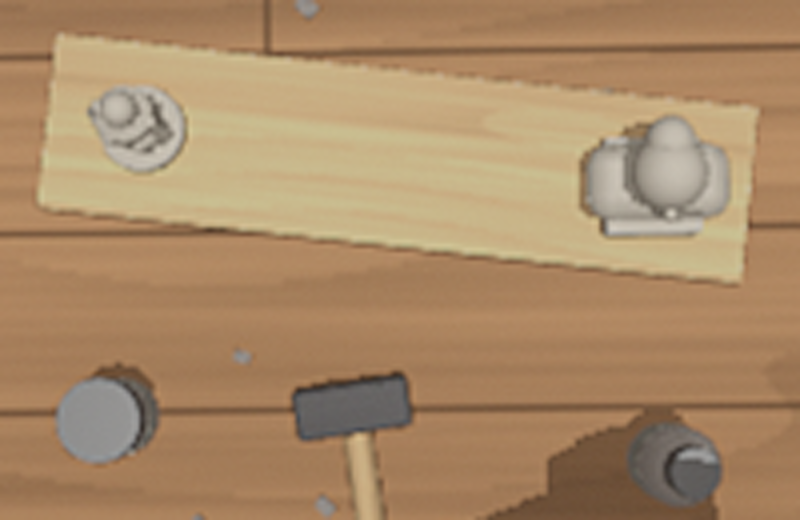

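View pics/s_z.png

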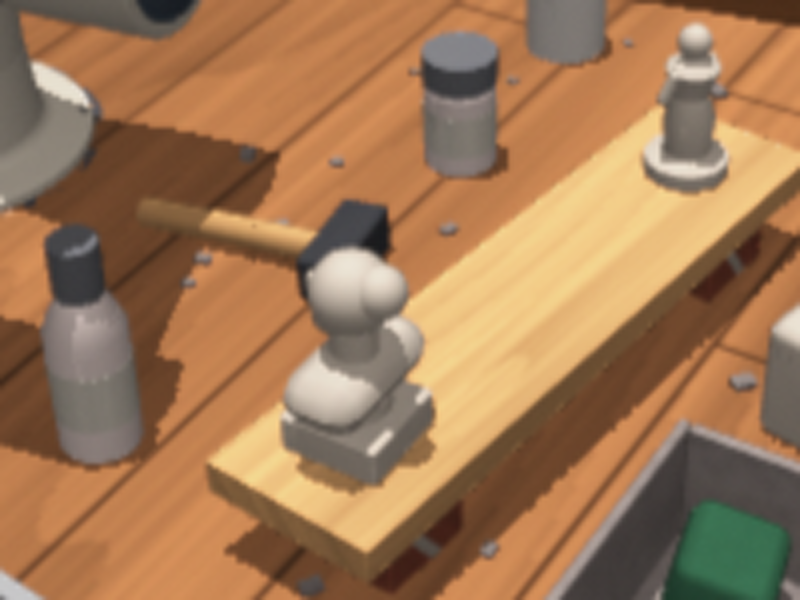

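```bash
cat > h.py <<'E'
import numpy as np,cv2
from cell import readout,get_image
def cal(n):
    d=get_image(n);return d["color"],(np.array(d["intrinsics"]),cv2.Rodrigues(np.array(d["rvec"]))[0],np.array(d["tvec"]).ravel())
def ray(c,px,z):
    K,R,t=c;C=-R.T@t;d=R.T@np.linalg.inv(K)@np.array([px[0],px[1],1.]);return C+d*(z-C[2])/d[2]
def proj(c,P):
    K,R,t=c;p=K@(R@np.array(P)+t);return p[:2]/p[2]
E
python3 - <<'E'
from h import *
im,c=cal("top");im2,c2=cal("scene")
zt=lambda x,y:(155+(x+.5)/4-.5,120+(y+.5)/4-.5)
zs=lambda x,y:(150+(x+.5)/4-.5,115+(y+.5)/4-.5)
P=[ray(c,zt(*p),.085) for p in[(57,33),(758,108),(740,284),(38,207)]]
hsv=cv2.cvtColor(im,cv2.COLOR_BGR2HSV);print(hsv[150,250],hsv[200,250])
m=cv2.inRange(hsv,(17,60,140),(30,160,255));m[:110]=0;m[200:]=0
cs=max(cv2.findContours(m,0,2)[0],key=cv2.contourArea);print("box",cv2.boxPoints(cv2.minAreaRect(cs)).round(1).tolist())
P=np.array(P);print(P.round(4).tolist());print(np.linalg.norm(P-np.roll(P,-1,0),axis=1),P.mean(0))
d=P[0]-P[1]+P[3]-P[2];print("yaw",np.arctan2(-d[0],d[1]))
for n,p,z in[("cap",(694,472),.18),("lid",(98,419),.11),("figfoot",(143,128),.1),("bustmid",(656,185),.14),("bf1",(603,235),.11),("bf2",(701,235),.11),("mal1",(293,388),.042),("mal2",(405,374),.042)]:
    print(n,ray(c,zt(*p),z).round(4))
for n,p,z in[("cap",(76,236),.18),("lid",(460,48),.11),("bottle base",(97,445),0),("jar base",(460,157),0),("figfoot",(686,160),.1)]:
    print("S",n,ray(c2,zs(*p),z).round(4))
E
```

```text
[ 18  94 195] [ 14 114 176]
box [[163.39999389648438, 172.0], [168.0, 127.80000305175781], [344.5, 146.3000030517578], [339.8999938964844, 190.5]]
[[0.7282, 0.2443, 0.085], [0.6613, -0.3101, 0.085], [0.5225, -0.2935, 0.085], [0.5896, 0.2597, 0.085]]
[0.55842387 0.13971364 0.55719998 0.13942287] [ 0.62539329 -0.02493409  0.085     ]
yaw -0.1203720643511736
cap [ 0.3819 -0.2407  0.18  ]
lid [0.4224 0.2078 0.11  ]
figfoot [0.6494 0.1736 0.1   ]
bustmid [ 0.5959 -0.2217  0.14  ]
bf1 [ 0.5605 -0.1842  0.11  ]
bf2 [ 0.5597 -0.2597  0.11  ]
mal1 [0.4438 0.0619 0.042 ]
mal2 [ 0.4543 -0.0291  0.042 ]
S cap [ 0.3816 -0.2371  0.18  ]
S lid [0.4199 0.2116 0.11  ]
S bottle base [ 0.3845 -0.2514  0.    ]
S jar base [0.4208 0.2095 0.    ]
S figfoot [0.6532 0.1673 0.1   ]
```

Both views agree. The bottle is at about (0.382,-0.239) and the jar at about (0.421,0.209). The plank centre is at (0.625,-0.025) with yaw -0.12, and its measured 558 x 139.5 mm matches the given size. The bust is at -y and the figure at +y. I'll place the jar first, with the jaws across the board at yaw 1.45.

```bash
cat >> h.py <<'E'
from scipy.spatial.transform import Rotation as Ro
def shift(xyz,yaw,p0=None,r0=None):
    o=readout.get_obs();p=o["ee_pos"] if p0 is None else np.array(p0);r=o["ee_rot"] if r0 is None else r0
    R=Ro.from_euler("xyz",r)
    D=Ro.from_euler("xyz",[np.pi,0,yaw])
    print("shift mm",(R.inv().apply(np.array(xyz)-p)*1000).round(1),"rot",(R.inv()*D).as_rotvec().round(3))
E
python3 - <<'E'
from h import *
shift([.155,-.605,.35],.25);shift([.36,-.36,.35],.8)
shift([.45,0,.35],1.45,[.36,-.36,.35],[np.pi,0,.8]);shift([.421,.209,.25],1.45,[.45,0,.35],[np.pi,0,1.45])
E
python3 -m creep '[{"xyz":[0,0,-25],"rotation":[0,0,0]},{"xyz":[0,0,-65],"rotation":[0,0,0]},{"xyz":[0,0,-105],"rotation":[0,0,0]},{"xyz":[0,0,-140],"rotation":[0,0,0]},{"xyz":[0,0,-167],"rotation":[0,0,0]}]' 0
```

```text
shift mm [  -0.    -0.3 -166.8] rot [-0.001 -0.     0.001]
shift mm [ 259.4 -186.8 -166.7] rot [-0.001 -0.    -0.549]
shift mm [ 321.  -186.3   -0. ] rot [ 0.    0.   -0.65]
shift mm [204. -54. 100.] rot [0. 0. 0.]
t: 0.62
ee_pos: [0.1552, -0.6057, 0.3538]
ee_rot: [3.139, 0.0, 0.251]
ft_force: [0.8, -0.6, -0.4]
finger_gap: 0.091
```

```bash

python3 -m creep '[{"xyz":[25,-18,0],"rotation":[0,0,-0.05]},{"xyz":[58,-42,0],"rotation":[0,0,-0.12]},{"xyz":[91,-66,0],"rotation":[0,0,-0.2]},{"xyz":[124,-90,0],"rotation":[0,0,-0.28]},{"xyz":[157,-114,0],"rotation":[0,0,-0.36]},{"xyz":[190,-137,0],"rotation":[0,0,-0.43]},{"xyz":[223,-160,0],"rotation":[0,0,-0.5]},{"xyz":[258,-187,0],"rotation":[0,0,-0.55]}]'
python3 -c "
from h import *
shift([.45,0,.35],1.45)"
```

```text
t: 1.28
ee_pos: [0.3579, -0.3607, 0.3505]
ee_rot: [3.141, 0.0, 0.804]
ft_force: [0.8, -0.5, -0.6]
finger_gap: 0.091
shift mm [ 323.7 -183.9    0.5] rot [ 0.     0.    -0.646]
```

```bash

python3 -m creep '[{"xyz":[35,-20,0],"rotation":[0,0,-0.08]},{"xyz":[71,-40,0],"rotation":[0,0,-0.16]},{"xyz":[107,-61,0],"rotation":[0,0,-0.24]},{"xyz":[143,-81,0],"rotation":[0,0,-0.32]},{"xyz":[179,-102,0],"rotation":[0,0,-0.4]},{"xyz":[215,-122,0],"rotation":[0,0,-0.48]},{"xyz":[251,-143,0],"rotation":[0,0,-0.56]},{"xyz":[287,-163,0],"rotation":[0,0,-0.646]}]'
python3 -c "
from h import *
shift([.421,.209,.20],1.45)"
```

```text
t: 1.95
ee_pos: [0.4396, -0.0407, 0.3507]
ee_rot: [3.141, 0.0, 1.451]
ft_force: [1.4, -1.0, 0.2]
finger_gap: 0.0911
shift mm [245.6 -48.5 150.6] rot [0.    0.    0.001]
```

```bash

python3 -m creep '[{"xyz":[30,-6,0],"rotation":[0,0,0]},{"xyz":[65,-13,20],"rotation":[0,0,0]},{"xyz":[100,-20,40],"rotation":[0,0,0]},{"xyz":[135,-27,60],"rotation":[0,0,0]},{"xyz":[170,-34,80],"rotation":[0,0,0]},{"xyz":[202,-40,100],"rotation":[0,0,0]},{"xyz":[230,-46,125],"rotation":[0,0,0]},{"xyz":[245,-48,148],"rotation":[0,0,0]}]'
python3 -m creep '[{"xyz":[0,0,0],"rotation":[0,0,0]},{"xyz":[0,0,0],"rotation":[0,0,0]}]'
python3 - <<'E'
from h import *
shift([.421,.209,.076],1.45)
im,c=cal("top");im2,c2=cal("scene")
cv2.imwrite("pics/t1.png",cv2.resize(np.hstack([im[170:270,120:250],im2[80:180,200:330]]),None,fx=3,fy=3,interpolation=2))
E
```

```text
t: 2.62
ee_pos: [0.4217, 0.2091, 0.2014]
ee_rot: [3.141, -0.001, 1.448]
ft_force: [0.1, -0.2, -0.8]
finger_gap: 0.091
t: 2.78
ee_pos: [0.4216, 0.2066, 0.2017]
ee_rot: [-3.139, 0.001, 1.449]
ft_force: [-0.0, -0.8, -0.2]
finger_gap: 0.0911
shift mm [  2.5  -0.6 125.7] rot [-0.002  0.001 -0.001]
```

View pics/t1.png

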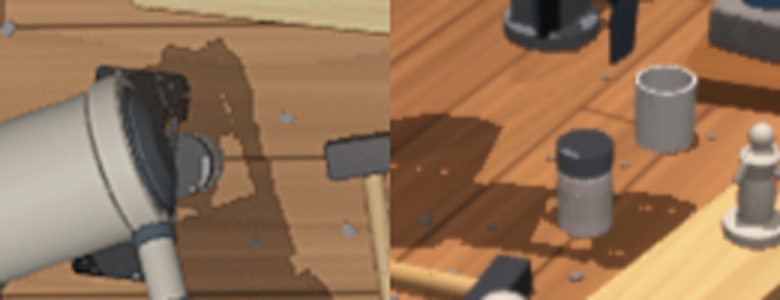

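The jar and the lowered gripper are visible: in the scene view a fingertip sits around (277,100), and the lid top is at about (265,126). I'll compare those with the TCP's projection.

```bash
python3 - <<'E'
from h import *
im,c=cal("top");im2,c2=cal("scene");p=readout.get_obs()["ee_pos"]
R=Ro.from_euler("xyz",readout.get_obs()["ee_rot"])
for s in(-.05,0,.05): print(proj(c2,p+R.apply([0,s,0])),proj(c,p+R.apply([0,s,0])))
cv2.imwrite("pics/s2.png",cv2.resize(im2[20:170,180:380],None,fx=4,fy=4,interpolation=2))
E
```

```text
[252.70229604  98.66433595] [171.62704757 242.424003  ]
[264.5505185  102.92288963] [173.73733069 225.11781015]
[276.78832787 107.32147079] [175.84146078 207.86207757]
```

View pics/s2.png

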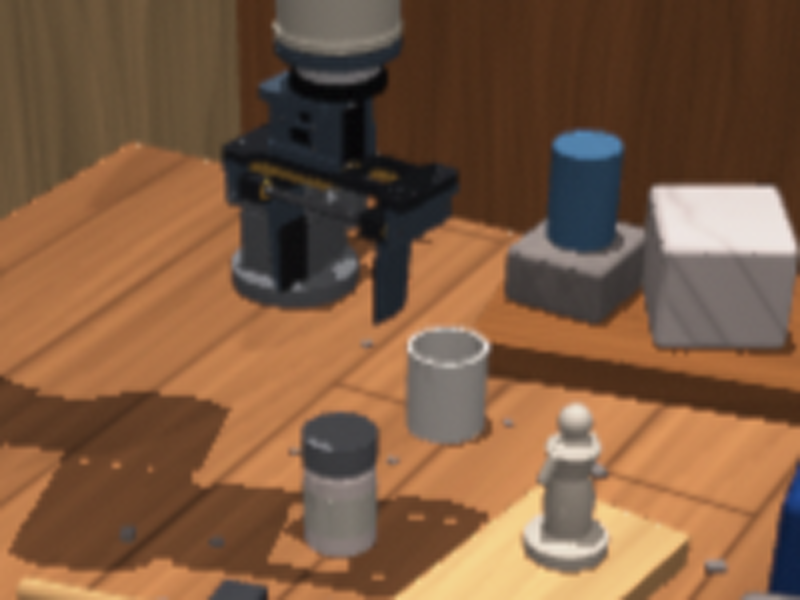

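```bash

python3 -m creep '[{"xyz":[1,0,20],"rotation":[0,0,0]},{"xyz":[2,0,45],"rotation":[0,0,0]},{"xyz":[2,0,65],"rotation":[0,0,0]},{"xyz":[2,0,76],"rotation":[0,0,0]},{"xyz":[2,0,76],"rotation":[0,0,0]},{"xyz":[2,0,76],"rotation":[0,0,0]}]'
python3 - <<'E'
from h import *
im,c=cal("top");im2,c2=cal("scene");p=readout.get_obs()["ee_pos"]
R=Ro.from_euler("xyz",readout.get_obs()["ee_rot"])
for s in(-.05,0,.05): print((proj(c2,p+R.apply([0,s,0]))-[180,20])*4,proj(c,p+R.apply([0,s,0])))
cv2.imwrite("pics/s3.png",cv2.resize(im2[20:170,180:380],None,fx=4,fy=4,interpolation=2))
cv2.imwrite("pics/t3.png",cv2.resize(im[150:300,100:300],None,fx=4,fy=4,interpolation=2))
E
```

```text
t: 3.48
ee_pos: [0.4232, 0.2078, 0.1271]
ee_rot: [3.141, -0.0, 1.446]
ft_force: [-0.6, 0.7, 0.1]
finger_gap: 0.0914
[294.28585856 393.41520516] [175.90610663 240.45581189]
[340.35378388 411.16620589] [177.8830501  224.13224144]
[387.89055855 429.4831871 ] [179.85457333 207.85342576]
```

View pics/s3.png

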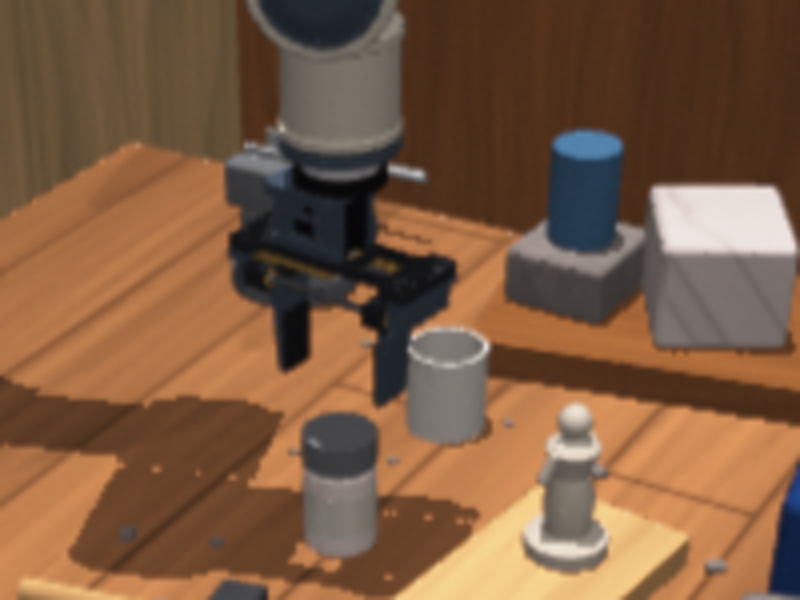

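View pics/t3.png

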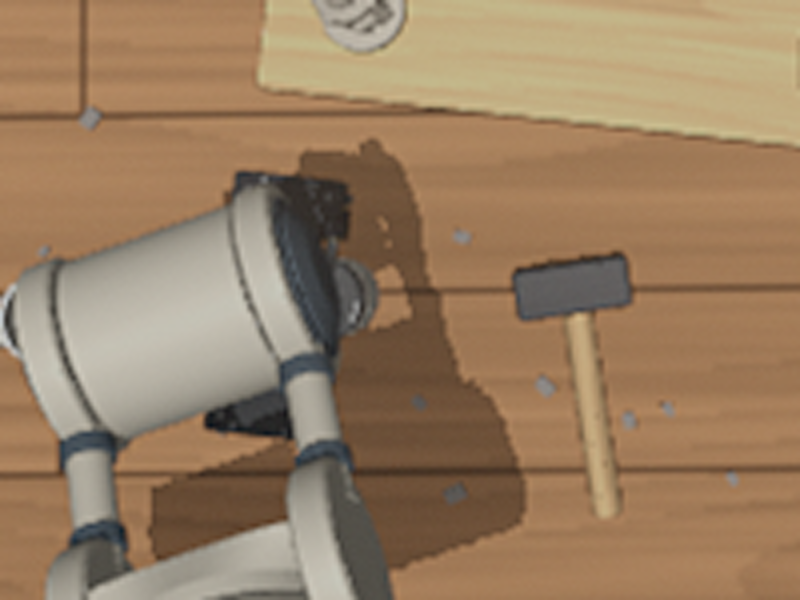

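```bash
python3 - <<'E'
from h import *
im2,c2=cal("scene");o=readout.get_obs();p=o["ee_pos"]
R=Ro.from_euler("xyz",o["ee_rot"])
for q in([.038,.089,-.079],[-.038,.089,-.079],[-.038,-.089,-.079],[-.016,.059,0],[-.016,.0455,0],[-.016,-.0455,0],[-.016,-.059,0],[.016,.059,0]): print(q,((proj(c2,p+R.apply(q))-[180,20])*4).round())
E
```

```text
[0.038, 0.089, -0.079] [456. 340.]
[-0.038, 0.089, -0.079] [400. 377.]
[-0.038, -0.089, -0.079] [227. 314.]
[-0.016, 0.059, 0] [385. 441.]
[-0.016, 0.0455, 0] [372. 436.]
[-0.016, -0.0455, 0] [287. 402.]
[-0.016, -0.059, 0] [274. 398.]
[0.016, 0.059, 0] [408. 425.]
```

```bash
python3 - <<'E'
from h import *
im,c=cal("top");im2,c2=cal("scene");o=readout.get_obs();p=o["ee_pos"]
R=Ro.from_euler("xyz",o["ee_rot"])
for dz in(0,.032):
  for q in([.038,.089,-.079],[-.038,.089,-.079],[-.038,-.089,-.079],[.038,-.089,-.079]): print(dz,q,((proj(c,p+[0,0,dz]+R.apply(q))-[100,150])*4).round())
# check mug rim height from both views / base column of robot
cv2.imwrite("pics/s4.png",cv2.resize(im2[50:130,225:305],None,fx=7,fy=7,interpolation=2))
E
```

```text
0 [0.038, 0.089, -0.079] [253. 172.]
0 [-0.038, 0.089, -0.079] [358. 184.]
0 [-0.038, -0.089, -0.079] [328. 430.]
0 [0.038, -0.089, -0.079] [223. 418.]
0.032 [0.038, 0.089, -0.079] [243. 170.]
0.032 [-0.038, 0.089, -0.079] [350. 182.]
0.032 [-0.038, -0.089, -0.079] [320. 435.]
0.032 [0.038, -0.089, -0.079] [212. 423.]
```

View pics/s4.png

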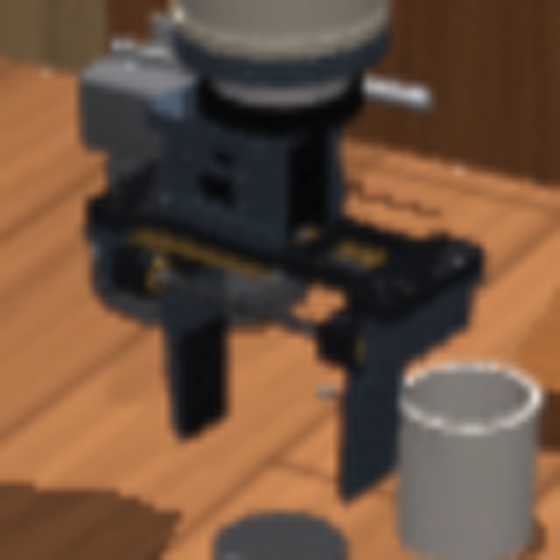

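The gripper appears about 30 mm higher in the scene view than the reported TCP implies, by a constant amount, while the top view agrees horizontally. I'll go down to a reported 0.085 and look again. The palm clears the lid under either reading.

```bash

python3 -m creep '[{"xyz":[-1,1,12],"rotation":[0,0,0]},{"xyz":[-1,2,27],"rotation":[0,0,0]},{"xyz":[-1,2,40],"rotation":[0,0,0]},{"xyz":[-1,2,42],"rotation":[0,0,0]},{"xyz":[-1,2,42],"rotation":[0,0,0]}]'
python3 - <<'E'
from h import *
im2,c2=cal("scene");print(readout.get_obs()["ee_pos"])
cv2.imwrite("pics/s5.png",cv2.resize(im2[60:170,210:320],None,fx=5,fy=5,interpolation=2))
E
```

```text
t: 4.15
ee_pos: [0.4244, 0.207, 0.0845]
ee_rot: [-3.141, 0.0, 1.447]
ft_force: [-0.0, 0.3, -0.3]
finger_gap: 0.0907
[0.4247647  0.20711197 0.0850014 ]
```

View pics/s5.png

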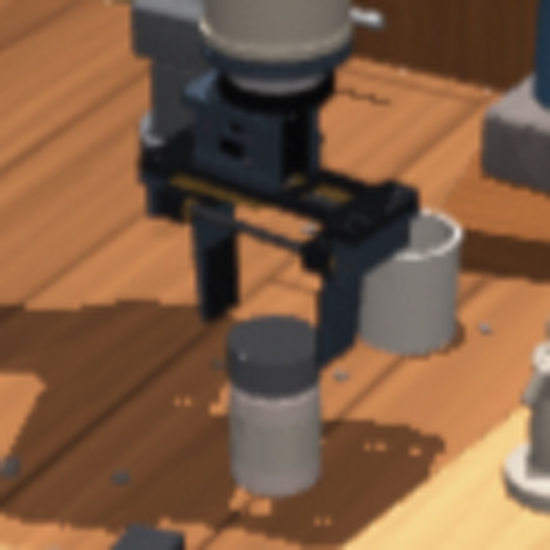

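```bash

python3 -m creep '[{"xyz":[1,2,12],"rotation":[0,0,0]},{"xyz":[1,3,27],"rotation":[0,0,0]},{"xyz":[1,3,35],"rotation":[0,0,0]},{"xyz":[1,3,35],"rotation":[0,0,0]}]'
python3 - <<'E'
from h import *
im,c=cal("top");im2,c2=cal("scene");print(readout.get_obs()["ee_pos"])
cv2.imwrite("pics/s6.png",cv2.resize(np.hstack([im2[60:170,210:320],im[170:280,110:220]]),None,fx=3.6,fy=3.6,interpolation=2))
E
```

```text
t: 4.53
ee_pos: [0.4273, 0.2075, 0.049]
ee_rot: [-3.14, 0.001, 1.447]
ft_force: [-1.0, -0.5, 0.0]
finger_gap: 0.0913
[0.427786   0.20772695 0.05004532]
```

View pics/s6.png

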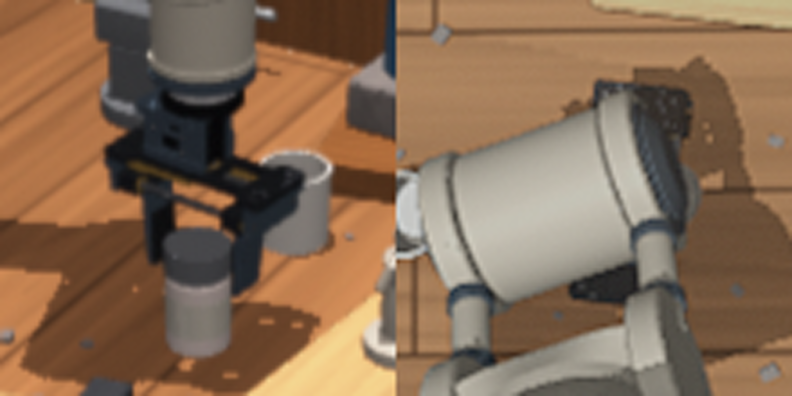

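```bash

python3 -m creep '[{"xyz":[0,-3,0],"rotation":[0,0,0]},{"xyz":[0,-6,0],"rotation":[0,0,0]},{"xyz":[0,-6,0],"rotation":[0,0,0]}]'
python3 -m creep '[{"xyz":[0,0,0],"rotation":[0,0,0]},{"xyz":[0,0,0],"rotation":[0,0,0]},{"xyz":[0,0,0],"rotation":[0,0,0]},{"xyz":[0,0,0],"rotation":[0,0,0]},{"xyz":[0,0,0],"rotation":[0,0,0]},{"xyz":[0,0,0],"rotation":[0,0,0]},{"xyz":[0,0,0],"rotation":[0,0,0]},{"xyz":[0,0,0],"rotation":[0,0,0]}]' 255
python3 - <<'E'
from h import *
im,c=cal("top");im2,c2=cal("scene");o=readout.get_obs();print(o["ee_pos"],o["ft_force"],o["finger_gap"])
cv2.imwrite("pics/s7.png",cv2.resize(np.hstack([im2[60:170,210:320],im[170:280,110:220]]),None,fx=3.6,fy=3.6,interpolation=2))
E
```

```text
t: 4.88
ee_pos: [0.4212, 0.2085, 0.05]
ee_rot: [3.141, -0.0, 1.447]
ft_force: [-0.5, -0.0, 0.5]
finger_gap: 0.0914
t: 5.55
ee_pos: [0.4217, 0.2084, 0.0495]
ee_rot: [-3.141, 0.0, 1.447]
ft_force: [-1.1, -0.3, 1.9]
finger_gap: 0.0654
[0.42170296 0.20838513 0.04950494] [-1.25056927  0.88424853  1.43424772] 0.06570860076956078
```

View pics/s7.png

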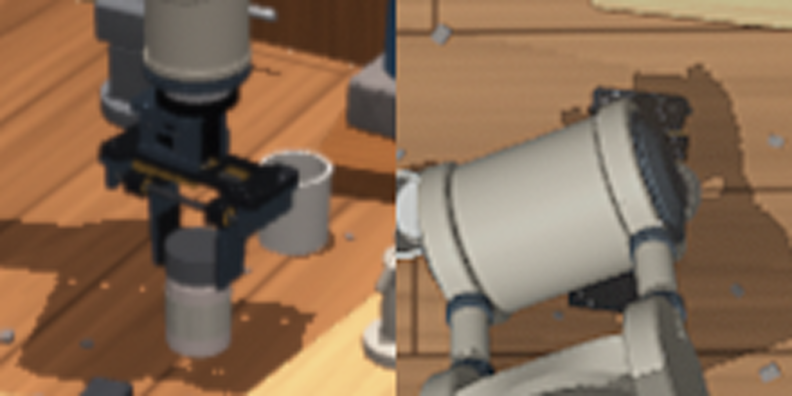

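The fingers stopped at 65.5 mm, which matches the 66 mm lid. The tips sit at the lid's lower edge, so the true tip height is about 30 mm above the reported value. Next I'll lift and carry the jar.

```bash

python3 -m creep '[{"xyz":[0,0,-8],"rotation":[0,0,0]},{"xyz":[0,0,-25],"rotation":[0,0,0]},{"xyz":[0,0,-50],"rotation":[0,0,0]},{"xyz":[0,0,-80],"rotation":[0,0,0]},{"xyz":[0,0,-110],"rotation":[0,0,0]},{"xyz":[0,0,-130],"rotation":[0,0,0]},{"xyz":[0,0,-140],"rotation":[0,0,0]},{"xyz":[0,0,-140],"rotation":[0,0,0]}]'
python3 - <<'E'
from h import *
im2,c2=cal("scene");o=readout.get_obs();print(o["ee_pos"],o["ft_force"],o["finger_gap"])
shift([.634,.0445,.19],1.45)
cv2.imwrite("pics/s8.png",cv2.resize(im2[40:200,200:360],None,fx=3.6,fy=3.6,interpolation=2))
E
```

```text
t: 6.32
ee_pos: [0.4229, 0.2088, 0.1921]
ee_rot: [3.138, -0.002, 1.447]
ft_force: [1.0, -0.3, -3.9]
finger_gap: 0.0656
[0.42219264 0.20852331 0.1905247 ] [ 0.22953543 -0.01444102 -4.24953832] 0.06594949276233619
shift mm [-136.6  230.5    0.8] rot [ 0.002 -0.001 -0.003]
```

View pics/s8.png

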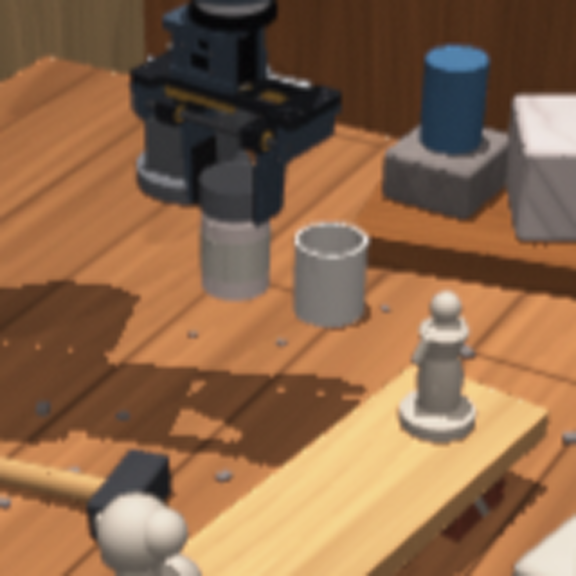

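The jar is lifted upright in the grasp, and the z force of -4 N matches its weight.

```bash

python3 -m creep '[{"xyz":[-8,14,0],"rotation":[0,0,0]},{"xyz":[-26,44,0],"rotation":[0,0,0]},{"xyz":[-46,78,0],"rotation":[0,0,0]},{"xyz":[-67,112,0],"rotation":[0,0,0]},{"xyz":[-88,147,0],"rotation":[0,0,0]},{"xyz":[-108,181,0],"rotation":[0,0,0]},{"xyz":[-125,211,0],"rotation":[0,0,0]},{"xyz":[-137,230,0],"rotation":[0,0,0]}]'
python3 -m creep '[{"xyz":[0,0,0],"rotation":[0,0,0]},{"xyz":[0,0,0],"rotation":[0,0,0]},{"xyz":[0,0,0],"rotation":[0,0,0]}]'
python3 - <<'E'
from h import *
im,c=cal("top");im2,c2=cal("scene");o=readout.get_obs();print(o["ee_pos"],o["ft_force"],o["finger_gap"])
shift([.634,.0445,.1345],1.45)
cv2.imwrite("pics/s9.png",cv2.resize(np.hstack([im2[60:260,190:370],im[60:260,130:360]]),None,fx=1.9,fy=1.9,interpolation=2))
E
```

```text
t: 7.03
ee_pos: [0.6348, 0.0415, 0.1876]
ee_rot: [-3.14, 0.001, 1.445]
ft_force: [-1.6, 0.3, -4.5]
finger_gap: 0.0657
t: 7.28
ee_pos: [0.6319, 0.0442, 0.1881]
ee_rot: [-3.139, 0.0, 1.447]
ft_force: [-0.3, 0.5, -3.3]
finger_gap: 0.0655
[0.63201653 0.04468049 0.18896053] [ 0.33181589 -0.64412438 -3.67964373] 0.06555067379901927
shift mm [ 0.1  2.1 54.5] rot [-0.001 -0.    -0.003]
```

View pics/s9.png

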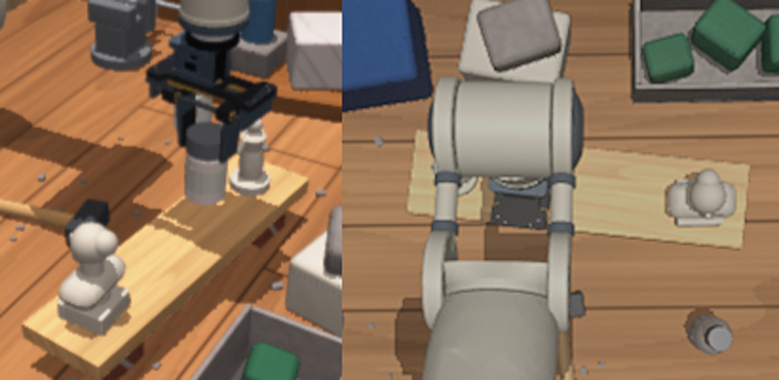

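The jar is over the board on the figure's side, with clear space around it. I'll lower it in stages and watch the force.

```bash

python3 -m creep '[{"xyz":[0,1,10],"rotation":[0,0,0]},{"xyz":[0,2,25],"rotation":[0,0,0]},{"xyz":[0,2,37],"rotation":[0,0,0]},{"xyz":[0,2,44],"rotation":[0,0,0]},{"xyz":[0,2,48],"rotation":[0,0,0]},{"xyz":[0,2,49],"rotation":[0,0,0]},{"xyz":[0,2,49],"rotation":[0,0,0]}]'
python3 -m creep '[{"xyz":[0,0,1],"rotation":[0,0,0]},{"xyz":[0,0,2],"rotation":[0,0,0]},{"xyz":[0,0,2],"rotation":[0,0,0]}]'
python3 -m creep '[{"xyz":[0,0,1],"rotation":[0,0,0]},{"xyz":[0,0,2],"rotation":[0,0,0]},{"xyz":[0,0,2],"rotation":[0,0,0]}]'
```

```text
t: 7.97
ee_pos: [0.635, 0.0439, 0.1406]
ee_rot: [3.142, -0.0, 1.447]
ft_force: [0.0, -0.5, -3.4]
finger_gap: 0.0656
t: 8.22
ee_pos: [0.6352, 0.0438, 0.1388]
ee_rot: [3.141, -0.0, 1.447]
ft_force: [-0.0, 1.2, -3.1]
finger_gap: 0.0653
t: 8.47
ee_pos: [0.635, 0.0437, 0.1364]
ee_rot: [-3.141, 0.0, 1.447]
ft_force: [0.2, -0.6, -4.1]
finger_gap: 0.0654
```

```bash

python3 -m creep '[{"xyz":[0,0,1],"rotation":[0,0,0]},{"xyz":[0,0,1],"rotation":[0,0,0]},{"xyz":[0,0,1],"rotation":[0,0,0]}]'
python3 -m creep '[{"xyz":[0,0,1],"rotation":[0,0,0]},{"xyz":[0,0,1],"rotation":[0,0,0]},{"xyz":[0,0,1],"rotation":[0,0,0]}]'
python3 - <<'E'
from h import *
im2,c2=cal("scene");o=readout.get_obs();print(o["ee_pos"],o["ft_force"],o["finger_gap"])
cv2.imwrite("pics/s10.png",cv2.resize(im2[90:210,250:370],None,fx=5,fy=5,interpolation=2))
E
```

```text
t: 8.72
ee_pos: [0.635, 0.0438, 0.1355]
ee_rot: [-3.141, -0.0, 1.447]
ft_force: [-0.9, -0.7, -2.6]
finger_gap: 0.0657
t: 8.97
ee_pos: [0.6352, 0.0437, 0.1346]
ee_rot: [3.141, -0.0, 1.447]
ft_force: [-0.8, -0.3, -2.5]
finger_gap: 0.0656
[0.63515797 0.04373153 0.13460179] [-0.20829075  0.20577285 -3.5078062 ] 0.06581950799122918
```

View pics/s10.png

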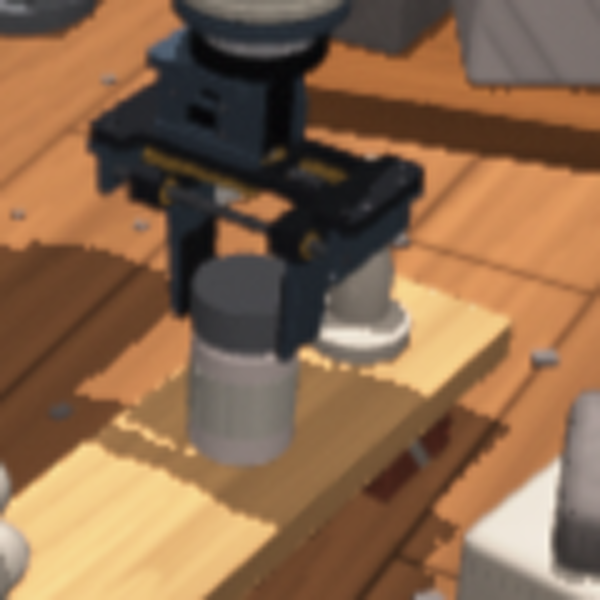

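The picture shows the jar upright over the middle of the board at about (298,172), essentially at board level, but still carrying its weight. I'll keep lowering in 1 mm steps.

```bash

for i in 1 2; do python3 -m creep '[{"xyz":[0,0,1],"rotation":[0,0,0]},{"xyz":[0,0,1],"rotation":[0,0,0]},{"xyz":[0,0,1],"rotation":[0,0,0]}]' | grep -E "pos|ft"; done
```

```text
ee_pos: [0.6352, 0.0438, 0.1345]
ft_force: [-4.4, 0.1, 11.1]
ee_pos: [0.6352, 0.0439, 0.1344]
ft_force: [-9.3, -0.3, 22.9]
```

The jar is in contact with the board: the z force has risen and z stopped at +85 mm above the pick height. I'll ease the load and release.

```bash

python3 -m creep '[{"xyz":[0,0,-1],"rotation":[0,0,0]},{"xyz":[0,0,-1.5],"rotation":[0,0,0]},{"xyz":[0,0,-1.5],"rotation":[0,0,0]}]'
python3 -m creep '[{"xyz":[0,0,0],"rotation":[0,0,0]},{"xyz":[0,0,0],"rotation":[0,0,0]},{"xyz":[0,0,0],"rotation":[0,0,0]},{"xyz":[0,0,0],"rotation":[0,0,0]},{"xyz":[0,0,0],"rotation":[0,0,0]},{"xyz":[0,0,0],"rotation":[0,0,0]}]' 0
python3 -m creep '[{"xyz":[0,0,-5],"rotation":[0,0,0]},{"xyz":[0,0,-15],"rotation":[0,0,0]},{"xyz":[0,0,-40],"rotation":[0,0,0]},{"xyz":[0,0,-75],"rotation":[0,0,0]},{"xyz":[0,0,-110],"rotation":[0,0,0]},{"xyz":[0,0,-145],"rotation":[0,0,0]},{"xyz":[0,0,-170],"rotation":[0,0,0]},{"xyz":[0,0,-175],"rotation":[0,0,0]}]'
python3 - <<'E'
from h import *
im2,c2=cal("scene");o=readout.get_obs();print(o["ee_pos"],o["ft_force"],o["finger_gap"])
shift([.382,-.239,.31],1.45)
cv2.imwrite("pics/s11.png",cv2.resize(im2[70:270,150:370],None,fx=3,fy=3,interpolation=2))
E
```

```text
t: 9.77
ee_pos: [0.6352, 0.0438, 0.1345]
ee_rot: [3.141, -0.0, 1.447]
ft_force: [-3.3, 0.5, 8.7]
finger_gap: 0.0657
t: 10.27
ee_pos: [0.6351, 0.0437, 0.1339]
ee_rot: [-3.142, 0.0, 1.447]
ft_force: [0.5, -0.7, -0.5]
finger_gap: 0.0914
t: 10.93
ee_pos: [0.6368, 0.0438, 0.3154]
ee_rot: [3.133, -0.001, 1.447]
ft_force: [-0.5, -0.5, -0.1]
finger_gap: 0.091
[0.63643622 0.04374048 0.31376853] [-0.1857587   0.17168135 -0.75908114] 0.09130639401483319
shift mm [-312.  -217.5    2.1] rot [ 0.007 -0.001 -0.003]
```

View pics/s11.png

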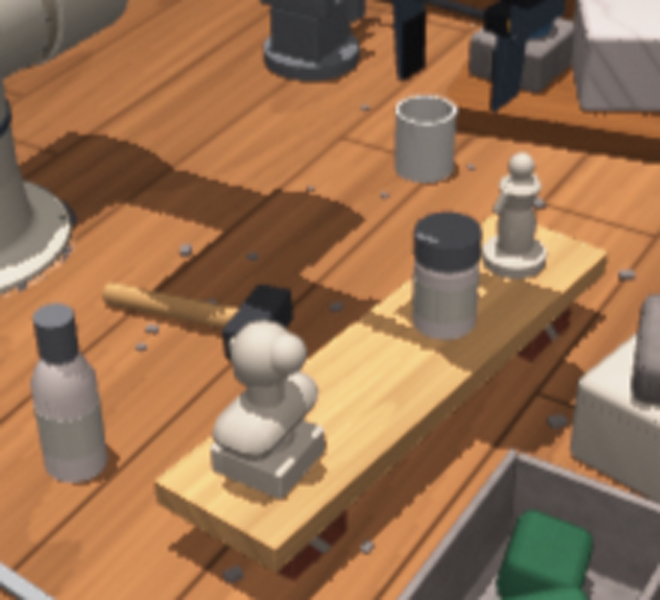

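The jar stands upright on the board beside the figure, with its base centre at about (298,180). Nothing else has shifted. Now the bottle.

```bash

python3 -m creep '[{"xyz":[-15,-10,0],"rotation":[0,0,0]},{"xyz":[-45,-31,0],"rotation":[0,0,0]},{"xyz":[-78,-54,0],"rotation":[0,0,0]},{"xyz":[-112,-78,0],"rotation":[0,0,0]},{"xyz":[-146,-102,0],"rotation":[0,0,0]},{"xyz":[-180,-125,0],"rotation":[0,0,0]},{"xyz":[-214,-149,0],"rotation":[0,0,0]},{"xyz":[-248,-173,0],"rotation":[0,0,0]}]'
python3 -c "
from h import *
shift([.382,-.239,.22],1.45)"
```

```text
t: 11.65
ee_pos: [0.4307, -0.1816, 0.3085]
ee_rot: [-3.141, -0.0, 1.447]
ft_force: [0.4, -1.3, 0.8]
finger_gap: 0.0912
shift mm [-63.  -41.2  88.5] rot [-0.001 -0.    -0.003]
```

```bash

python3 -m creep '[{"xyz":[-25,-16,10],"rotation":[0,0,0]},{"xyz":[-48,-31,30],"rotation":[0,0,0]},{"xyz":[-62,-40,55],"rotation":[0,0,0]},{"xyz":[-63,-41,75],"rotation":[0,0,0]},{"xyz":[-63,-41,88],"rotation":[0,0,0]},{"xyz":[-63,-41,88],"rotation":[0,0,0]},{"xyz":[-63,-41,88],"rotation":[0,0,0]}]'
python3 - <<'E'
from h import *
im,c=cal("top");im2,c2=cal("scene");o=readout.get_obs();print(o["ee_pos"],o["ft_force"],o["finger_gap"])
shift([.382,-.239,.108],1.45)
cv2.imwrite("pics/s12.png",cv2.resize(np.hstack([im2[100:240,120:260],im[160:300,260:400]]),None,fx=2.8,fy=2.8,interpolation=2))
E
```

```text
t: 12.23
ee_pos: [0.3837, -0.238, 0.2207]
ee_rot: [-3.14, -0.001, 1.447]
ft_force: [0.1, -0.6, 0.5]
finger_gap: 0.0911
[ 0.38464572 -0.23845419  0.22176709] [-0.08661208  0.29789009 -0.11449569] 0.09120941540418309
shift mm [ -0.8  -2.6 113.8] rot [ 0.001  0.    -0.003]
```

View pics/s12.png

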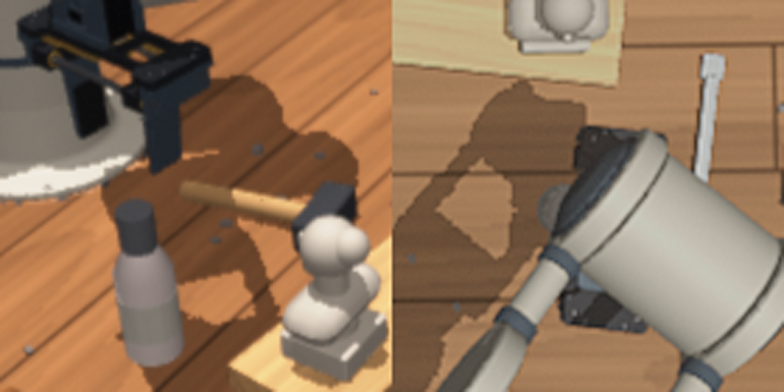

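The fingers straddle the line above the cap, which is at about (168,174) in the scene view. I'll descend.

```bash

python3 -m creep '[{"xyz":[-1,-2,15],"rotation":[0,0,0]},{"xyz":[-1,-3,40],"rotation":[0,0,0]},{"xyz":[-1,-3,65],"rotation":[0,0,0]},{"xyz":[-1,-3,75],"rotation":[0,0,0]},{"xyz":[-1,-3,75],"rotation":[0,0,0]}]'
python3 - <<'E'
from h import *
im2,c2=cal("scene")
cv2.imwrite("pics/s13.png",cv2.resize(im2[100:240,120:260],None,fx=4,fy=4,interpolation=2))
E
python3 -m creep '[{"xyz":[0,0,10],"rotation":[0,0,0]},{"xyz":[0,0,25],"rotation":[0,0,0]},{"xyz":[0,0,36],"rotation":[0,0,0]},{"xyz":[0,0,38],"rotation":[0,0,0]},{"xyz":[0,0,38],"rotation":[0,0,0]}]'
python3 - <<'E'
from h import *
im2,c2=cal("scene")
cv2.imwrite("pics/s14.png",cv2.resize(im2[100:240,120:260],None,fx=4,fy=4,interpolation=2))
E
```

```text
t: 12.75
ee_pos: [0.3807, -0.2383, 0.1449]
ee_rot: [-3.14, -0.001, 1.447]
ft_force: [-0.7, 0.1, -0.1]
finger_gap: 0.0911
t: 13.22
ee_pos: [0.3816, -0.2392, 0.1088]
ee_rot: [3.141, 0.0, 1.447]
ft_force: [0.6, -0.1, 0.2]
finger_gap: 0.0913
```

View pics/s14.png

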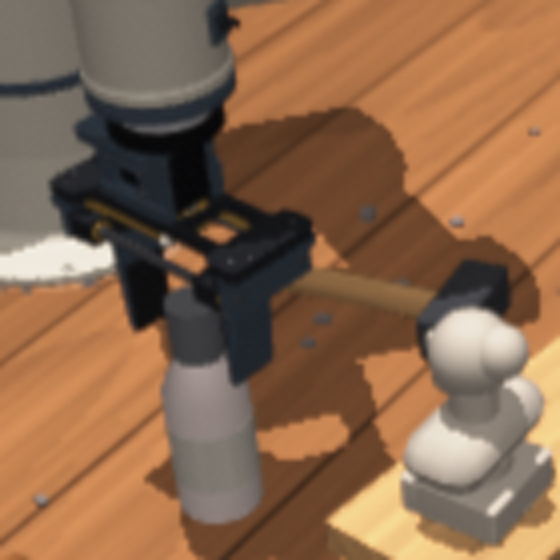

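The fingers straddle the cap, with tips at about (180,195) and (155,182) on either side and near the cap's lower edge. I'll close.

```bash

python3 -m creep '[{"xyz":[0,0,0],"rotation":[0,0,0]},{"xyz":[0,0,0],"rotation":[0,0,0]},{"xyz":[0,0,0],"rotation":[0,0,0]},{"xyz":[0,0,0],"rotation":[0,0,0]},{"xyz":[0,0,0],"rotation":[0,0,0]},{"xyz":[0,0,0],"rotation":[0,0,0]},{"xyz":[0,0,0],"rotation":[0,0,0]},{"xyz":[0,0,0],"rotation":[0,0,0]}]' 255
python3 -m creep '[{"xyz":[0,0,0],"rotation":[0,0,0]},{"xyz":[0,0,0],"rotation":[0,0,0]},{"xyz":[0,0,0],"rotation":[0,0,0]},{"xyz":[0,0,0],"rotation":[0,0,0]}]' 
python3 - <<'E'
from h import *
im2,c2=cal("scene")
cv2.imwrite("pics/s15.png",cv2.resize(im2[100:240,120:260],None,fx=4,fy=4,interpolation=2))
E
```

```text
t: 13.93
ee_pos: [0.3811, -0.239, 0.108]
ee_rot: [-3.142, -0.0, 1.447]
ft_force: [-0.0, -0.2, 0.2]
finger_gap: 0.0409
t: 14.27
ee_pos: [0.381, -0.2389, 0.108]
ee_rot: [-3.141, -0.0, 1.447]
ft_force: [-1.1, 0.1, 1.5]
finger_gap: 0.0377
```

View pics/s15.png

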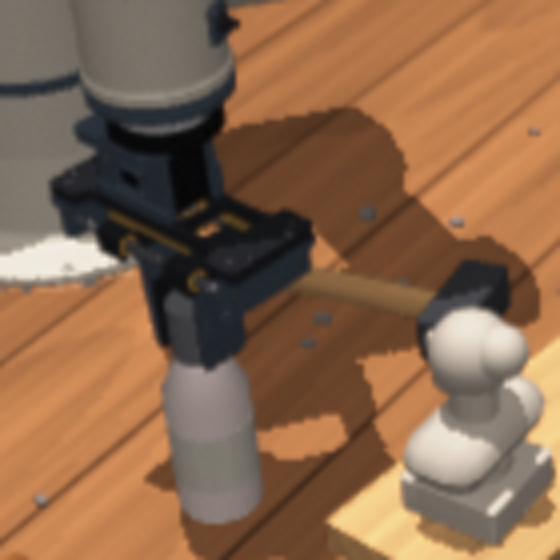

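The gap is 37.7 mm, matching the 38 mm cap. I'll lift, go round the bust by moving +y first, then move over the board.

```bash

python3 -m creep '[{"xyz":[0,0,-8],"rotation":[0,0,0]},{"xyz":[0,0,-25],"rotation":[0,0,0]},{"xyz":[0,0,-50],"rotation":[0,0,0]},{"xyz":[0,0,-80],"rotation":[0,0,0]},{"xyz":[0,0,-108],"rotation":[0,0,0]},{"xyz":[0,0,-124],"rotation":[0,0,0]},{"xyz":[0,0,-130],"rotation":[0,0,0]},{"xyz":[0,0,-130],"rotation":[0,0,0]}]'
python3 - <<'E'
from h import *
im2,c2=cal("scene")
shift([.43,-.0945,.238],1.45);shift([.617,-.0945,.238],1.45,[.43,-.0945,.238],[np.pi,0,1.447])
cv2.imwrite("pics/s16.png",cv2.resize(im2[60:240,120:300],None,fx=3,fy=3,interpolation=2))
E
```

```text
t: 14.98
ee_pos: [0.3816, -0.2393, 0.2392]
ee_rot: [3.139, 0.001, 1.447]
ft_force: [-0.0, -0.3, -4.5]
finger_gap: 0.0375
shift mm [ 1.493e+02  3.070e+01 -1.000e-01] rot [ 0.     0.    -0.003]
shift mm [ 23.1 185.6   0. ] rot [-0.     0.    -0.003]
```

View pics/s16.png

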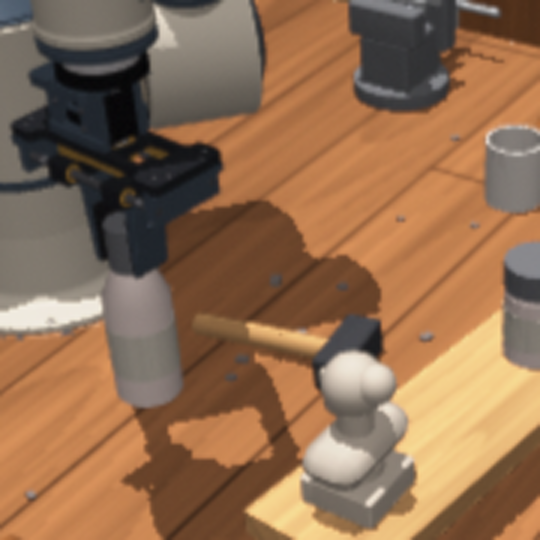

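The bottle hangs upright and clear of the bench, with its base at about (170,190).

```bash

python3 -m creep '[{"xyz":[8,2,0],"rotation":[0,0,0]},{"xyz":[26,6,0],"rotation":[0,0,0]},{"xyz":[50,11,0],"rotation":[0,0,0]},{"xyz":[76,16,0],"rotation":[0,0,0]},{"xyz":[102,21,0],"rotation":[0,0,0]},{"xyz":[126,26,0],"rotation":[0,0,0]},{"xyz":[142,29,0],"rotation":[0,0,0]},{"xyz":[149,31,0],"rotation":[0,0,0]}]'
python3 -m creep '[{"xyz":[1,8,0],"rotation":[0,0,0]},{"xyz":[4,30,0],"rotation":[0,0,0]},{"xyz":[8,60,0],"rotation":[0,0,0]},{"xyz":[11,92,0],"rotation":[0,0,0]},{"xyz":[15,124,0],"rotation":[0,0,0]},{"xyz":[19,154,0],"rotation":[0,0,0]},{"xyz":[22,177,0],"rotation":[0,0,0]},{"xyz":[23,186,0],"rotation":[0,0,0]}]'
python3 -m creep '[{"xyz":[0,0,0],"rotation":[0,0,0]},{"xyz":[0,0,0],"rotation":[0,0,0]},{"xyz":[0,0,0],"rotation":[0,0,0]}]'
python3 - <<'E'
from h import *
im2,c2=cal("scene");shift([.617,-.0945,.193],1.45)
cv2.imwrite("pics/s17.png",cv2.resize(im2[60:260,170:370],None,fx=2.8,fy=2.8,interpolation=2))
E
```

```text
t: 15.7
ee_pos: [0.4299, -0.0923, 0.2367]
ee_rot: [-3.139, -0.001, 1.448]
ft_force: [-0.6, -0.2, -4.5]
finger_gap: 0.0377
t: 16.37
ee_pos: [0.6205, -0.0959, 0.2363]
ee_rot: [-3.141, -0.0, 1.446]
ft_force: [-0.4, 0.0, -4.7]
finger_gap: 0.0378
t: 16.62
ee_pos: [0.6167, -0.0955, 0.2375]
ee_rot: [-3.14, -0.0, 1.446]
ft_force: [0.1, -0.5, -3.4]
finger_gap: 0.0375
shift mm [ 1.   0.2 44.8] rot [-0.001 -0.    -0.004]
```

View pics/s17.png

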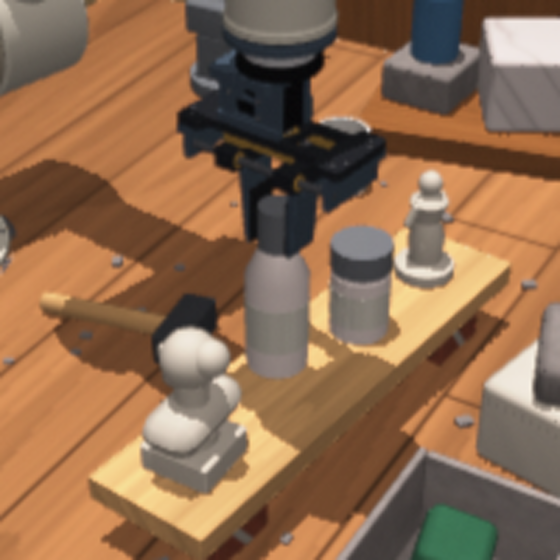

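The bottle hangs over the board between the bust and the jar, clear of both. I'll lower it.

```bash

python3 -m creep '[{"xyz":[0,0,10],"rotation":[0,0,0]},{"xyz":[0,0,23],"rotation":[0,0,0]},{"xyz":[0,0,33],"rotation":[0,0,0]},{"xyz":[0,0,39],"rotation":[0,0,0]},{"xyz":[0,0,41],"rotation":[0,0,0]},{"xyz":[0,0,41],"rotation":[0,0,0]}]'
for i in 1 2 3; do python3 -m creep '[{"xyz":[0,0,1],"rotation":[0,0,0]},{"xyz":[0,0,1],"rotation":[0,0,0]},{"xyz":[0,0,1],"rotation":[0,0,0]}]'| grep -E "pos|ft"; done
```

```text
t: 17.17
ee_pos: [0.6174, -0.0951, 0.1965]
ee_rot: [-3.141, -0.0, 1.447]
ft_force: [0.1, 0.4, -4.0]
finger_gap: 0.0371
ee_pos: [0.618, -0.0952, 0.1965]
ft_force: [-0.5, -0.0, -3.4]
ee_pos: [0.6177, -0.0952, 0.1951]
ft_force: [-0.9, 0.1, -3.8]
ee_pos: [0.6177, -0.0951, 0.1939]
ft_force: [0.4, -0.1, -3.3]
```

```bash

for i in 1 2; do python3 -m creep '[{"xyz":[0,0,1],"rotation":[0,0,0]},{"xyz":[0,0,1],"rotation":[0,0,0]},{"xyz":[0,0,1],"rotation":[0,0,0]}]'| grep -E "pos|ft"; done
```

```text
ee_pos: [0.6178, -0.0951, 0.193]
ft_force: [0.2, -0.8, -2.8]
ee_pos: [0.6179, -0.0952, 0.193]
ft_force: [-3.0, -0.4, 8.5]
```

The bottle has made contact at +85 mm, with the z force going from -3 to +8.5 N. I'll release and retreat straight up.

```bash

python3 -m creep '[{"xyz":[0,0,0],"rotation":[0,0,0]},{"xyz":[0,0,0],"rotation":[0,0,0]},{"xyz":[0,0,0],"rotation":[0,0,0]},{"xyz":[0,0,0],"rotation":[0,0,0]},{"xyz":[0,0,0],"rotation":[0,0,0]},{"xyz":[0,0,0],"rotation":[0,0,0]},{"xyz":[0,0,0],"rotation":[0,0,0]},{"xyz":[0,0,0],"rotation":[0,0,0]}]' 0
python3 -m creep '[{"xyz":[0,0,-5],"rotation":[0,0,0]},{"xyz":[0,0,-15],"rotation":[0,0,0]},{"xyz":[0,0,-35],"rotation":[0,0,0]},{"xyz":[0,0,-65],"rotation":[0,0,0]},{"xyz":[0,0,-95],"rotation":[0,0,0]},{"xyz":[0,0,-120],"rotation":[0,0,0]},{"xyz":[0,0,-130],"rotation":[0,0,0]},{"xyz":[0,0,-130],"rotation":[0,0,0]}]'
python3 -m creep '[{"xyz":[-20,-25,0],"rotation":[0,0,0]},{"xyz":[-40,-55,0],"rotation":[0,0,0]},{"xyz":[-60,-85,0],"rotation":[0,0,0]},{"xyz":[-80,-115,0],"rotation":[0,0,0]},{"xyz":[-100,-140,0],"rotation":[0,0,0]},{"xyz":[-115,-165,0],"rotation":[0,0,0]},{"xyz":[-120,-175,0],"rotation":[0,0,0]},{"xyz":[-120,-175,0],"rotation":[0,0,0]}]'
python3 - <<'E'
from h import *
im,c=cal("top");im2,c2=cal("scene")
cv2.imwrite("pics/s18.png",cv2.resize(im2[90:270,180:360],None,fx=3.3,fy=3.3,interpolation=2))
cv2.imwrite("pics/t18.png",cv2.resize(im[110:260,155:355],None,fx=4,fy=4,interpolation=2))
E
```

```text
t: 19.08
ee_pos: [0.6177, -0.0951, 0.192]
ee_rot: [-3.142, 0.0, 1.447]
ft_force: [-0.2, -0.1, 0.2]
finger_gap: 0.0882
t: 19.75
ee_pos: [0.6189, -0.0954, 0.3256]
ee_rot: [3.136, 0.001, 1.447]
ft_force: [0.7, 0.5, 0.3]
finger_gap: 0.0913
t: 20.42
ee_pos: [0.427, -0.193, 0.3216]
ee_rot: [-3.14, -0.0, 1.445]
ft_force: [-0.1, 0.6, -0.1]
finger_gap: 0.0913
```

View pics/s18.png

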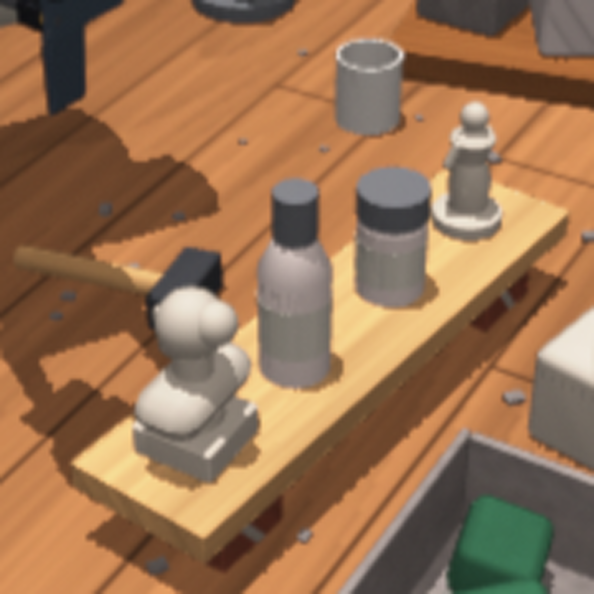

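View pics/t18.png

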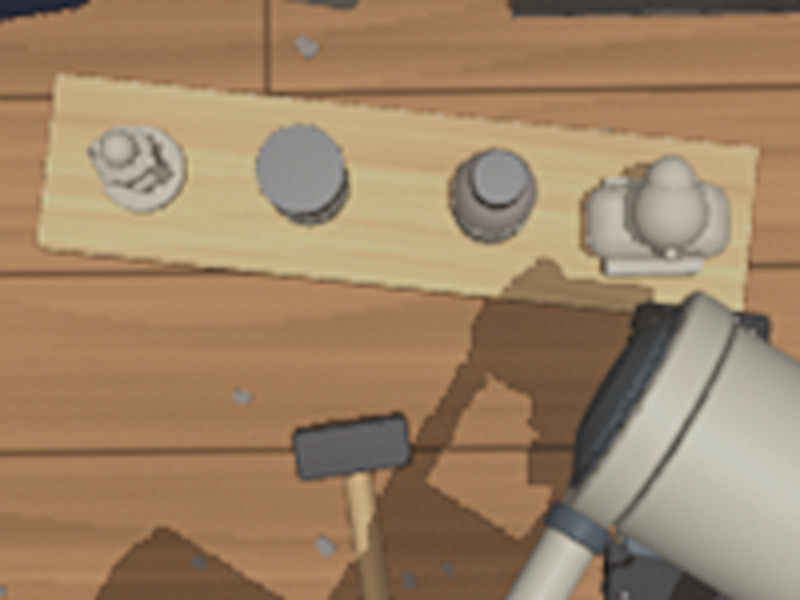

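Both pieces stand upright on the board: the jar's lid is at zoom (301,168) and the bottle's cap at (498,178) in the top view. I'll measure these in the plank frame.

```bash
python3 - <<'E'
from h import *
im,c=cal("top");o=np.array([.6254,-.0249]);a=-.1204
zt=lambda x,y:(155+(x+.5)/4-.5,110+(y+.5)/4-.5)
for n,p,z in[("bottle",(498,178),.265),("jar",(301,168),.195)]:
    q=ray(c,zt(*p),z)[:2];d=q-o;print(n,q,"plank",d[0]*np.cos(a)+d[1]*np.sin(a),-d[0]*np.sin(a)+d[1]*np.cos(a),"bust",np.hypot(*(q-[.6,-.222])),"fig",np.hypot(*(q-[.65,.172])))
b=cv2.imread("pics/top0.png")
df=cv2.absdiff(im,b).max(2)[110:200,155:355];print("diff px near bust/figure",(df[10:60,140:190]>40).sum(),(df[10:60,5:50]>40).sum())
from cell import robot
E
```

```text
bottle [ 0.61712769 -0.09754353] plank 0.0005127381780843775 -0.07311122365951522 bust 0.12562949514783434 fig 0.2715406133267689
jar [0.63510487 0.04281015] plank 0.0015019891015168214 0.06838561663564803 bust 0.2671268724329477 fig 0.13004569556979229
diff px near bust/figure 0 0
```

```bash
python3 -c "
from cell import robot
print(robot.job_done())"
```

```text
the job is handed in; nothing more can be done
None
```

The bottle and the jar both stand upright and released on the plank, and the job is handed in; it reports no verdict. The whole job took about 20 s of the 64 s allowed. I gripped the jar by its lid and the bottle by its cap. Each was lowered until the force reading showed contact, 85 mm above its pick-up height, before I let go.

| | Off the board's long centre line | Along the board from its middle | Distance to its plaster piece |
|---|---|---|---|
| Bottle | 1 mm | 73 mm, bust side | about 126 mm |
| Jar | 2 mm | 68 mm, figure side | about 130 mm |

- **Bystanders:** Comparing the first and last top images showed no change around the bust and the figure. The mallet and mug look unmoved in the last pictures. I did not re-measure the chisel and the brush; the arm hid them in the last top view.
- **Gripper height disagreement:** In the scene view the fingertips sat about 30 mm higher than the reported tool position, by the same amount each time I checked. I set the grasp heights from the pictures. The stopped finger gaps, 65.5 mm on the 66 mm lid and 37.7 mm on the 38 mm cap, matched the given sizes.
- **Jar contact force:** While confirming that the jar stood on the board, the force on the tool briefly rose to about 23 N vertically and 9 N sideways. I eased it before letting go.

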